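# Swap which coffee warmer is switched on

### The arm

A 7-joint arm with a two-finger parallel gripper is mounted at the origin on the work surface. World frame = base frame: x ahead of the robot, y to its left, z up, the work surface at z = 0. Lengths are in m, angles in rad, forces in N, time in s.
With the tool pointing down it reaches from about 0.4 to 0.875 m from the base axis. Payload 19.3 kg.
Tool frame: the origin (TCP) lies midway between the tips of the shut fingers; the grasp point (between the pads) lies bot.grip_point_offset behind it (bot.grip_point_offset is the distance from the TCP to the grasp point, in m); z points along the fingers, y is the direction in which the jaws open and shut (so a half turn about z gives the same grasp; the last joint's range is limited). The gripper opens to 85 mm and grips with 20 to 120 N. Pads are 22 mm wide; open, the fingers measure 114 mm over their backs; the gripper's body (76 mm by 85 mm) begins 54 mm behind the grasp point. The pads swing forward as they close: fully open they stand 13 mm farther back than shut.
Start: joints at [-0.07, 0.521, -0.036, 1.599, 0.021, 1.021, -0.113], TCP at [0.625, -0, 0.231] pointing down, gripper open.
Joint ranges: [-2.91, 2.91], [-0.3, 2.13], [-1.5, 1.42], [0.17, 2.43], [-1.26, 4.41], [0.16, 1.93], [-2.52, 2.52]. Speed limits (rad/s): [1.89, 1.89, 2.39, 2.39, 3.01, 3.01, 3.01].

### API

Orientations are given as [roll, pitch, yaw] about the fixed x, y, z axes, in that order (R = Rz(yaw) Ry(pitch) Rx(roll)).
In Python, from workcell import bot gives the robot as it stands.
- The arm moves only by the tool servo_tool, never from a script. Its argument "rows" is a list that holds one entry, the list of rows, each a list of 6 numbers: the shift along the tool's x, y, z in cm, then the turn, a rotation vector about the tool's x, y, z in degrees. A call has 1 to 5 rows; each row shifts and turns the commanded pose from where the row before left it, along the tool's axes as they then stand; what a row does not reach is not made up. A row lasts 1/8 s, in which the tool goes at most 62.5 mm and 10.7 degrees, less where a joint would pass 70% of its speed; a pose out of reach is approached as far as the arm can. A call is refused whole if a number of a shift passes 6.25 or a number of a turn 10.7, either way. A call with a gripper value outside its range is refused whole. "grip" is the opening, from -1 (shut) to 1 (fully open), so that 0 is half open, set as the call begins (left out, the last holds). The fingers move at their own pace and stop on an object; "squeeze" is the grip in N (left out, the last holds). Time passes only in rows, so rows that do not move let the fingers close. It gives the time, the measured TCP pose, the force and the opening at its end, in the units of the state.
- bot.observe(): the state, without advancing time (a new reading comes with each control period).
- bot.grab_frame(name): name is "scene" or "side" or "wrist"; returns a dict with "image" (384x512x3 uint8, red, green, blue), "K" (3x3 intrinsics, pixels), "dist" ([k1, k2, p1, p2, k3] as OpenCV has them; the pictures are not rectified), "R" (3x3) and "t" (3): a world point X has camera coordinates R X + t; the wrist camera has in their place "mount" (4x4, takes a point from camera to tool coordinates, whose origin is the TCP and whose axes are the flange's). Camera axes: x right, y down, z forward; pixel columns grow to the right and rows downward; lengths in m; the calibration is good to about 2 mm. A picture is of the moment at which its call begins: read the wrist's pose just before it. There is no depth.
- bot.job_done(): hands the job in, once; it reports no verdict.
The state is a dict: "clock": time; "qpos": joint angles; "qd": joint speeds; "joint_efforts": joint torques, N m; "position": TCP position; "tool_rot": TCP orientation; "force": force on the tool from outside, world axes, zero at the start; "moment": the same for the moment, N m; "grip_width": finger opening in m.
Only numpy, scipy, OpenCV 4.12 (cv2) and the standard library are available. Lean on these libraries where they do the work, as an engineer would, in place of code of your own. Each camera call takes 0.05 s, during which the arm holds its last target.

### The job

At the buffet the glass coffee pot stands on a warmer that is off, while the empty warmer beside it was left on: first switch the empty warmer off, then switch on the one under the pot, never having both on together. Do it by pushing each toggle lever sideways past its centre with a fingertip until it snaps over and stays (leaning left, seen from the warmer's front, is off; leaning right, towards the small metal stud, is on). Do not shift, tip or lift the pot, nor the cup, the jar and the jug standing around.

Things in the scene. Friction and masses are not known exactly. Their poses are not given: they have to be found in the camera images.
- warmer_pot: Coffee warmer that carries the pot. Fixed steel box 320 deep (x), 180 wide (y), 55 mm high. Origin: centre of underside, on the counter; x from its front (switch end, towards the robot within 15 deg) to its back, y to its left seen from the front. Hot plate 144 mm across, top at 63 mm, centred at x +60 mm; black switch plate (top at 58 mm) at x -115 mm. A 12 mm stud, 3 mm high, at y -55 mm marks the lever's 'on' side.
- warmer_empty: Coffee warmer with the bare hot plate, beside the other on either side. Fixed steel box 320 deep (x), 180 wide (y), 55 mm high. Origin: centre of underside, on the counter; x from its front (switch end, towards the robot within 15 deg) to its back, y to its left seen from the front. Hot plate 144 mm across, top at 63 mm, centred at x +60 mm; black switch plate (top at 58 mm) at x -115 mm. A 12 mm stud, 3 mm high, at y -55 mm marks the lever's 'on' side.
- switch_pot (a joint): Toggle of the warmer under the pot, rad, about the warmer's x: 0 = off, lever leaning 26 deg to its left (+y), on a stop; 0.9 = on, leaning 26 deg right (-y, stud side), on a stop; 0.45 = upright centre. A spring throws it to the nearer stop from either side of centre; leaving a stop takes 4 to 5 N at the tip, falling to none at centre. Starts off.
- switch_empty (a joint): Toggle of the empty warmer, rad, about the warmer's x: 0 = off, lever leaning 26 deg to its left (+y), on a stop; 0.9 = on, leaning 26 deg right (-y, stud side), on a stop; 0.45 = upright centre. A spring throws it to the nearer stop from either side of centre; leaving a stop takes 4 to 5 N at the tip, falling to none at centre. Starts on.
- switch_pot_pivot (a point): Pivot of the pot warmer's toggle, on the axis of its lever, 62 mm above the counter (fixed to the warmer). A collar 22 mm across and up to 67 mm above the counter surrounds it.
- switch_empty_pivot (a point): Pivot of the empty warmer's toggle, on the axis of its lever, 62 mm above the counter (fixed to the warmer). A collar 22 mm across and up to 67 mm above the counter surrounds it.
- switch_pot_tip (a point): Centre of the round end of the pot warmer's toggle's lever, 48 mm from the pivot along the lever. The lever is a bare steel rod, 9 mm thick, with a 13 mm thick end over the last 18 mm before this point, rounded off 6.5 mm past it; leaning, its top is about 112 mm above the counter.
- switch_empty_tip (a point): Centre of the round end of the empty warmer's toggle's lever, 48 mm from the pivot along the lever. The lever is a bare steel rod, 9 mm thick, with a 13 mm thick end over the last 18 mm before this point, rounded off 6.5 mm past it; leaning, its top is about 112 mm above the counter.
- pot: Glass coffee pot with black collar, lid and handle, loose, 0.6 kg, 140 mm across at its widest, 141 mm high (top about 204 mm above the counter). Origin: centre of its underside; z up, its handle points along its x (reaching 110 mm out), away from the switches. Leave it alone.
- cup: White china cup with one handle (along its y), 80 mm across, 65 mm high, loose. Origin: centre of its underside. Leave it alone.
- jar: White china jar with steel lid, 72 mm across, 110 mm high, loose. Origin: centre of its underside. Leave it alone.
- jug: Small open steel milk jug, 76 mm across, 85 mm high, with a wire handle along its y, loose. Origin: centre of its underside. Leave it alone.

How it is judged:
On the way, in this order (a step that is already met when the one before it is completed fails the run):
1. the empty warmer's toggle has snapped to off, the other still off (value of joint switch_empty below 0.12 rad and value of joint switch_pot below 0.3 rad), for 0.1 s.
2. the toggle of the warmer under the pot has snapped to on (value of joint switch_pot above 0.78 rad and value of joint switch_empty below 0.12 rad), for 0.1 s.
At the end, for the whole second after the job is handed in: The empty warmer's toggle rests at off (within 0.12 rad of its stop) and the pot warmer's toggle at on (within 0.12 rad); the pot still stands upright and still on its hot plate, and it, the cup, the jar and the jug are within 20 mm of where they started (all of step 2 and horizontal distance between pot and warmer_pot below 0.085 m and angle between pot's own z axis and vertical below 0.1 rad and linear speed of pot below 0.02 m/s and distance of each of pot, cup, jar, jug from where it was at the start of the episode below 0.02 m); the robot touches nothing.
It fails at once if both warmers on together (value of joint each of switch_empty, switch_pot above 0.5 rad).
It fails at once if the pot shifted, lifted or tipped (distance of pot from where it was at the start of the episode above 0.02 m or angle between pot's own z axis and vertical above 0.2 rad).
It fails at once if the cup, the jar or the jug shifted, lifted or tipped (distance of any of cup, jar, jug from where it was at the start of the episode above 0.02 m or angle between any of cup, jar, jug's own z axis and vertical above 0.2 rad).
It also fails if it takes over 40 s, if anything falls off the work surface, if the arm or the gripper's body presses on something with over 40 N, if the wrist force passes 120 N, or if a joint passes its speed limit or range.

## Working session

There is one attempt and no reset: what is moved stays moved. The work goes in short steps, Python scripts to look and compute and a tool call to move; the robot and the scene stay as the last step left them, time stands still between calls to the robot, and variables do not carry over. Pictures are saved under pics/ and viewed, and the job is handed in when it is done.

Besides the shell and the picture viewer there is one more tool, called as a command line: name --argument value ..., lists and objects as JSON in quotes. servo_tool: Moves the arm, as the interface text tells. Its arguments: {"type":"object","properties":{"rows":{"type":"array"},"grip":{"type":"number"},"squeeze":{"type":"number"}},"required":["rows"]}

```bash
mkdir -p pics; ls; python3 - <<'E'
from workcell import bot
import cv2,pickle
s=bot.observe();print(s, bot.grip_point_offset)
d={}
for n in("scene","side","wrist"):
    f=bot.grab_frame(n);d[n]=f
    cv2.imwrite(f"pics/{n}0.png",f["image"][:,:,::-1])
    print(n,{k:f[k] for k in f if k!="image"})
pickle.dump((s,d),open("f0.pkl","wb"))
E
```

```text
pics
{'clock': 0.0, 'qpos': array([-0.07018589,  0.52199992, -0.03633371,  1.59998931,  0.02119732,
        1.02107925, -0.11284316]), 'qd': array([-0.00152916,  0.00061911,  0.00012217, -0.00046292,  0.00017348,
        0.00031152,  0.00134136]), 'joint_efforts': array([-4.24098413e-03, -9.27110124e+01,  1.97758444e+00, -3.69928443e+01,
        1.76317629e-02,  8.19846697e-03, -6.58496788e-05]), 'position': array([ 6.24677221e-01, -3.99756105e-05,  2.30741125e-01]), 'tool_rot': array([-3.14050402e+00,  7.14267865e-05,  1.57073285e+00]), 'force': array([0.74114189, 1.06846167, 0.94177312]), 'moment': array([ 0.03034763,  0.00962016, -0.03359989]), 'grip_width': 0.0852356997904926} 0.0187
scene {'K': array([[371.26572895,   0.        , 254.96069891],
       [  0.        , 371.26572895, 192.85569208],
       [  0.        ,   0.        ,   1.        ]]), 'dist': array([-0.11826751,  0.        ,  0.        ,  0.        ,  0.        ]), 'R': array([[-0.83192743,  0.55458061,  0.01836005],
       [ 0.35295314,  0.55441742, -0.75368787],
       [-0.42815981, -0.62053337, -0.65697603]]), 't'
[... 396 characters left out ...]
     [ 0.46986736,  0.67112591, -0.57342365]]), 't': array([-0.47819632,  0.28094174,  0.87143224])}
wrist {'K': array([[266.63257229,   0.        , 251.61863814],
       [  0.        , 266.63257229, 194.00011439],
       [  0.        ,   0.        ,   1.        ]]), 'dist': array([-0.00794077,  0.        ,  0.        ,  0.        ,  0.        ]), 'mount': array([[-5.63081565e-04, -9.44415896e-01, -3.28752641e-01,
         8.59696882e-02],
       [ 9.99999684e-01, -3.47327039e-04, -7.15006302e-04,
        -3.79144940e-04],
       [ 5.61078635e-04, -3.28752940e-01,  9.44415793e-01,
        -1.42032224e-01],
       [ 0.00000000e+00,  0.00000000e+00,  0.00000000e+00,
         1.00000000e+00]])}
```

View pics/scene0.png

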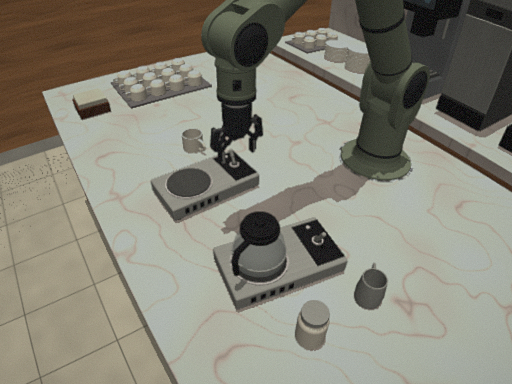

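View pics/side0.png

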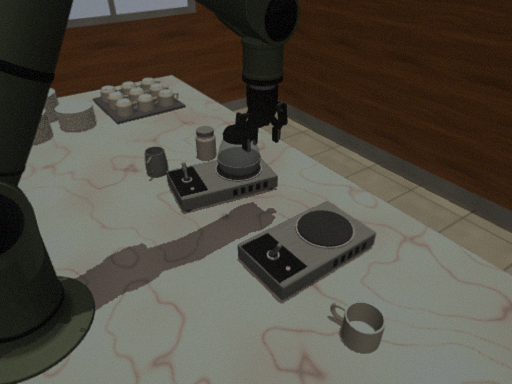

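View pics/wrist0.png

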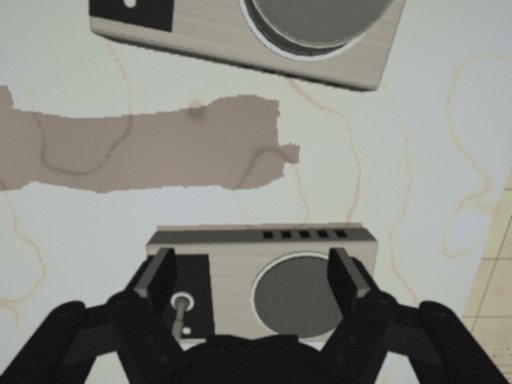

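The scene view shows the empty warmer at about (205,185) with its lever near (232,158), and the pot warmer at about (280,260) with its lever near (318,240). The side view shows the levers near (275,250) for the empty warmer and (186,175) for the pot one. I'll zoom in on these.

```bash
python3 - <<'E'
import pickle,cv2,numpy as np
s,d=pickle.load(open("f0.pkl","rb"))
def c(n,x,y,w,h,k):
    return cv2.resize(d[n]["image"][y:y+h,x:x+w,::-1],None,fx=k,fy=k,interpolation=cv2.INTER_CUBIC)
a=np.hstack([c("scene",200,140,64,48,6),c("scene",288,212,64,48,6)])
b=np.hstack([c("side",236,226,64,48,6),c("side",160,150,64,48,6)])
cv2.imwrite("pics/z0.png",np.vstack([a,b]))
cv2.imwrite("pics/zw.png",c("wrist",145,220,240,130,3))
E
```

```text
(no output)
```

View pics/z0.png

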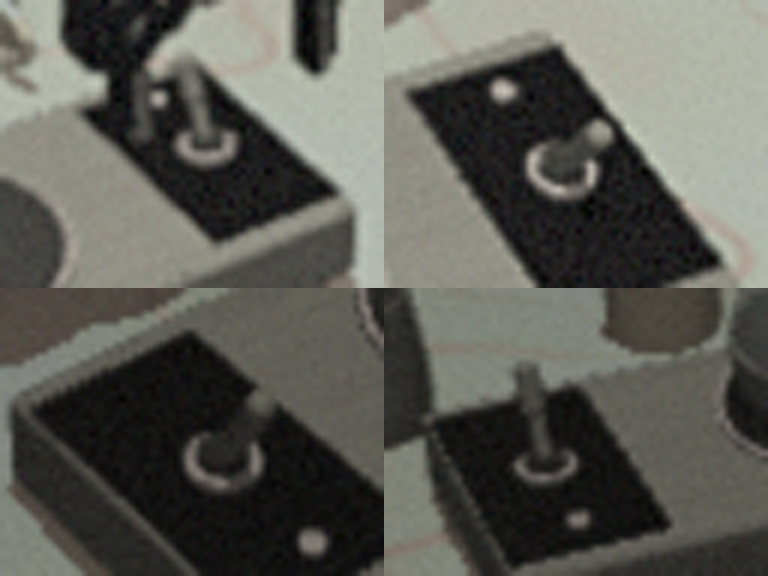

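View pics/zw.png

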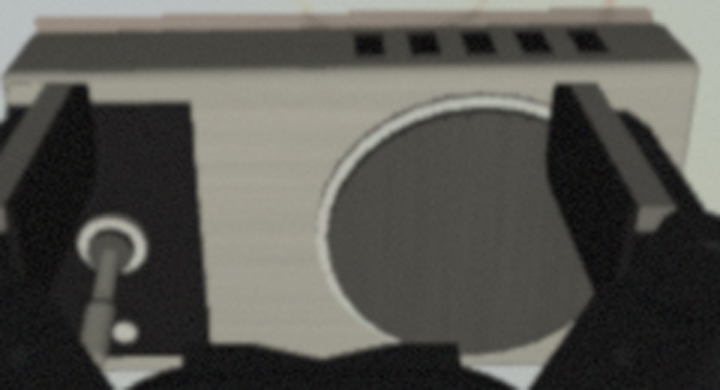

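```bash
cat > h.py <<'E'
import cv2,numpy as np
from scipy.spatial.transform import Rotation as Ro
def pose(s):
    return Ro.from_euler('xyz',s["tool_rot"]).as_matrix(),np.array(s["position"])
def ext(f,s=None):
    if "R" in f: return f["R"],f["t"]
    R,p=pose(s);M=np.eye(4);M[:3,:3]=R;M[:3,3]=p;C=np.linalg.inv(M@f["mount"]);return C[:3,:3],C[:3,3]
def ray(f,uv,s=None):
    R,t=ext(f,s);x,y=cv2.undistortPoints(np.array([[uv]],float),f["K"],f["dist"])[0,0]
    return -R.T@t,R.T@np.array([x,y,1.])
def plane(f,uv,z,s=None):
    c,v=ray(f,uv,s);return c+v*(z-c[2])/v[2]
def tri(*fr):
    A=np.zeros((3,3));b=np.zeros(3);L=[]
    for c,v in fr:
        v=v/np.linalg.norm(v);P=np.eye(3)-np.outer(v,v);A+=P;b+=P@c;L.append((c,P))
    X=np.linalg.solve(A,b);return X,[np.linalg.norm(P@(X-c)) for c,P in L]
def proj(f,X,s=None):
    R,t=ext(f,s);return cv2.projectPoints(np.array(X,float).reshape(-1,3),cv2.Rodrigues(R)[0],t,f["K"],f["dist"])[0][:,0]
E
python3 - <<'E'
import pickle;from h import *
np.set_printoptions(precision=4,suppress=True)
s,d=pickle.load(open("f0.pkl","rb"));S,D,W=d["scene"],d["side"],d["wrist"]
pts={"E":dict(collar=[(234.3,164.5),(273.2,254.8),(145+109/3,220+244/3),.064],stud=[(226.3,156.5),(288,268.3),(145+124/3,220+331/3),.061],tip=[(230.8,150.3),(279.7,245),None,None]),
"P":dict(collar=[(317.8,240.3),(187,179),None,.064],stud=[(307.8,227),(192.3,188.3),None,.061],tip=[(324,234),(183.8,164),None,None])}
for w in pts:
  for k,(a,b,c,z) in pts[w].items():
    print(w,k,*tri(ray(S,a),ray(D,b)))
    if z: print("   ",plane(S,a,z),plane(D,b,z),plane(W,c,z,s) if c else "")
E
```

```text
E collar [ 0.5248 -0.1867  0.0568] [np.float64(0.00024251382764624153), np.float64(0.0002425138276462847)]
    [ 0.53   -0.1785  0.064 ] [ 0.5198 -0.1925  0.064 ] [ 0.5233 -0.1841  0.064 ]
E stud [ 0.5247 -0.2422  0.0571] [np.float64(0.00010712132368373622), np.float64(0.00010712132368371779)]
    [ 0.5273 -0.2373  0.061 ] [ 0.5221 -0.2451  0.061 ] [ 0.525  -0.2409  0.061 ]
E tip [ 0.5254 -0.2078  0.1039] [np.float64(7.202437028779637e-05), np.float64(7.202437028764222e-05)]
P collar [0.5131 0.2362 0.059 ] [np.float64(1.207900503817531e-05), np.float64(1.2079005038255458e-05)]
    [0.5166 0.2392 0.064 ] [0.5098 0.2289 0.064 ] 
P stud [0.5026 0.1813 0.058 ] [np.float64(0.0005600964639413394), np.float64(0.0005600964639412772)]
    [0.5053 0.1831 0.061 ] [0.5003 0.1777 0.061 ] 
P tip [0.5161 0.255  0.1034] [np.float64(0.0005576050556026798), np.float64(0.0005576050556027659)]
```

```bash
python3 - <<'E'
import pickle;from h import *
np.set_printoptions(precision=3,suppress=True)
s,d=pickle.load(open("f0.pkl","rb"));S,D,W=d["scene"],d["side"],d["wrist"]
for n,a,b in (("cup",(193,141),(362,328)),("jug",(371,288),(156,162)),("jar",(312,326),(206,144)),("pot",(262,245),(239,155))):
    print(n,*tri(ray(S,a),ray(D,b)))
E
```

```text
cup [ 0.561 -0.439  0.027] [np.float64(3.282594948471559e-05), np.float64(3.2825949484818e-05)]
jug [0.491 0.423 0.039] [np.float64(0.00026736371146754987), np.float64(0.0002673637114674486)]
jar [0.689 0.423 0.048] [np.float64(2.6765730591300926e-05), np.float64(2.6765730591373226e-05)]
pot [0.68  0.198 0.108] [np.float64(0.003757732793859977), np.float64(0.003757732793859696)]
```

servo_tool --rows '[[[-4.9, -2, 0, 0, 0, 0], [-4.9, -2, 0, 0, 0, 0], [-4.9, -2, 0, 0, 0, 0], [-4.9, -2, 0, 0, 0, 0], [-4.9, -2, 0, 0, 0, 0]]]' --grip -1 --squeeze 20

```text
clock: 0.78
position: [0.5241, -0.2465, 0.2312]
tool_rot: [-3.141, 0.0, 1.571]
force: [1.5, 0.1, 0.0]
grip_width: 0.0
```

servo_tool --rows '[[[0, 0, 4, 0, 0, 0], [0, 0, 4, 0, 0, 0], [0, 0, 0, 0, 0, 0]]]'

```text
clock: 1.15
position: [0.5235, -0.2445, 0.1492]
tool_rot: [-3.137, -0.002, 1.571]
force: [0.1, -0.0, 0.6]
grip_width: -0.0001
```

```bash
cat > look.py <<'E'
import sys,pickle
from h import *
from workcell import bot
def look(tag,boxes,k=6):
    im=[]
    for n,x,y,w,h in boxes:
        s=bot.observe();f=bot.grab_frame(n)
        im.append(cv2.resize(f["image"][y:y+h,x:x+w,::-1],(w*k,h*k),interpolation=cv2.INTER_CUBIC))
        pickle.dump((s,f),open(f"{tag}_{n}.pkl","wb"))
    cv2.imwrite(f"pics/{tag}.png",np.hstack(im))
    s=bot.observe();print(s["clock"],s["position"],s["force"],s["grip_width"])
E
python3 -c "
from look import *
look('e1',[('scene',196,120,64,72),('side',232,210,64,72)])"
```

```text
1.25 [ 0.52535089 -0.24510929  0.15222467] [0.34266368 0.17578669 0.3657619 ] -0.00011253036245036449
```

View pics/e1.png

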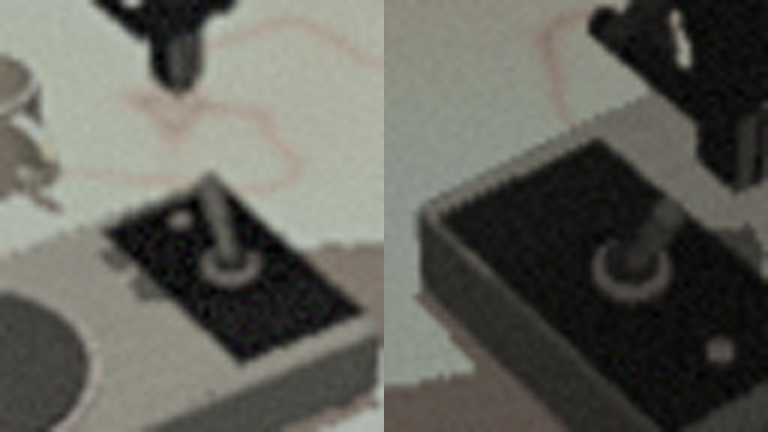

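The shut fingertips hang outside the lever (side zoom, around (740,185)) and clear of it, and the lever still leans to the stud side. Next I'll lower the tool and then push.

servo_tool --rows '[[[0, 0, 3, 0, 0, 0], [0, 0, 2.9, 0, 0, 0], [0, 0, 0, 0, 0, 0]]]'

```text
clock: 1.62
position: [0.5249, -0.2449, 0.0925]
tool_rot: [-3.141, -0.0, 1.571]
force: [-1.0, -0.3, 0.8]
grip_width: -0.0003
```

servo_tool --rows '[[[1, 0, 0, 0, 0, 0], [1, 0, 0, 0, 0, 0], [1, 0, 0, 0, 0, 0], [0.5, 0, 0, 0, 0, 0], [0.5, 0, 0, 0, 0, 0]]]'

```text
clock: 2.25
position: [0.5252, -0.2045, 0.0927]
tool_rot: [3.141, 0.0, 1.571]
force: [-0.4, -1.3, 0.9]
grip_width: -0.0
```

servo_tool --rows '[[[0.5, 0, 0, 0, 0, 0], [0.5, 0, 0, 0, 0, 0], [0.3, 0, 0, 0, 0, 0], [0, 0, 0, 0, 0, 0]]]'

```text
clock: 2.75
position: [0.525, -0.1918, 0.0923]
tool_rot: [-3.141, -0.0, 1.571]
force: [0.3, -0.7, 1.1]
grip_width: -0.0003
```

```bash
python3 -c "
from look import *
look('e2',[('scene',196,120,64,72),('side',232,210,64,72)])"
```

```text
2.85 [ 0.52495197 -0.19215675  0.0922672 ] [-0.08424757 -0.37852476 -0.08611289] -2.7629435277920627e-05
```

View pics/e2.png

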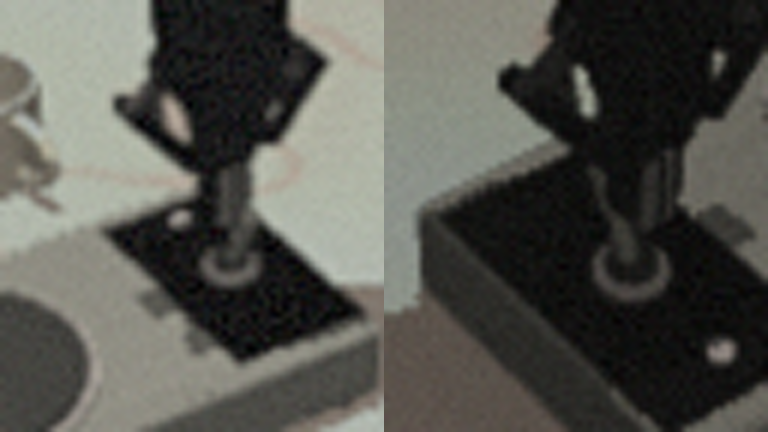

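The side zoom shows the lever leaning left at about (605,200). The fingers hide part of it, so I'll back off and check.

servo_tool --rows '[[[-2, 0, 0, 0, 0, 0], [-2, 0, -1, 0, 0, 0], [0, 0, -5, 0, 0, 0], [0, 0, -5, 0, 0, 0], [0, 0, 0, 0, 0, 0]]]'

```text
clock: 3.48
position: [0.5263, -0.2344, 0.2067]
tool_rot: [3.136, 0.002, 1.569]
force: [-0.5, 0.2, -0.9]
grip_width: -0.0002
```

```bash
python3 -c "
from look import *
look('e3',[('scene',196,120,64,72),('side',232,210,64,72)])"
```

```text
3.575 [ 0.52484323 -0.2333434   0.20309185] [-0.11875388 -0.2222679  -0.81284624] -0.00011810367857140582
```

View pics/e3.png

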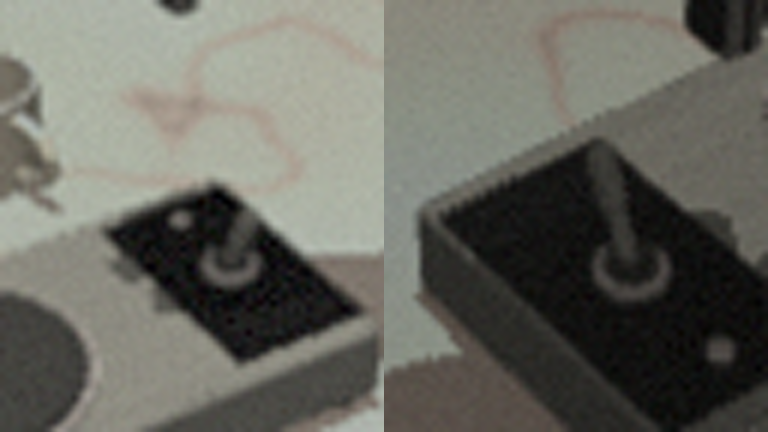

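The lever now leans left, away from the stud, with its tip at about (600,150) in the side zoom. I'll triangulate that to confirm and go to the far side of the pot warmer's lever.

```bash
python3 - <<'E'
import pickle;from h import *
s,d=pickle.load(open("f0.pkl","rb"));S,D=d["scene"],d["side"]
print(tri(ray(S,(196+246/6,120+212/6)),ray(D,(232+(600-384)/6,210+148/6))))
E
```

```text
(array([ 0.52434224, -0.16655772,  0.10712853]), [np.float64(0.0012922948880731773), np.float64(0.0012922948880731931)])
```

servo_tool --rows '[[[3, 0, -2.7, 0, 0, 0], [5.5, 0, 0, 0, 0, 0], [5.5, 0, 0, 0, 0, 0], [5.5, 0, 0, 0, 0, 0], [5.5, 0, 0, 0, 0, 0]]]'

```text
clock: 4.2
position: [0.5245, 0.019, 0.2285]
tool_rot: [-3.14, 0.0, 1.57]
force: [1.3, -0.4, -0.3]
grip_width: 0.0001
```

servo_tool --rows '[[[5.5, 0, 0, 0, 0, 0], [5.5, 0, 0, 0, 0, 0], [5.5, 0, 0, 0, 0, 0], [5.5, 0, 0, 0, 0, 0], [5.5, 0, 0, 0, 0, 0]]]'

```text
clock: 4.82
position: [0.5249, 0.2939, 0.2283]
tool_rot: [-3.14, 0.001, 1.57]
force: [1.2, 0.3, 1.3]
grip_width: -0.0
```

servo_tool --rows '[[[0, 0, 0, 0, 0, 0], [0, 0, 0, 0, 0, 0]]]'

```text
clock: 5.08
position: [0.5251, 0.292, 0.2283]
tool_rot: [-3.14, 0.001, 1.57]
force: [0.3, -0.0, -0.4]
grip_width: 0.0002
```

servo_tool --rows '[[[0.1, 0, 4, 0, 0, 0], [0, 0, 3.8, 0, 0, 0], [0, 0, 0, 0, 0, 0]]]'

```text
clock: 5.45
position: [0.5242, 0.2917, 0.1492]
tool_rot: [-3.138, 0.003, 1.569]
force: [-0.0, -0.7, 0.2]
grip_width: 0.0
```

```bash
python3 -c "
from look import *
look('p1',[('scene',286,196,64,72),('side',156,130,64,72)])"
```

```text
5.55 [0.5256738  0.29320723 0.15226457] [-0.3404544  -0.57541328 -0.14717485] 0.00020918379549895568
```

View pics/p1.png

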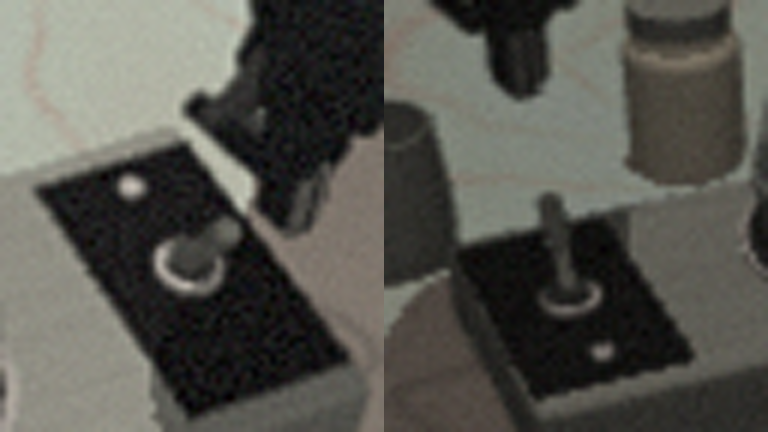

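The fingertips hang clear outside the lever, which leans away from the stud (tip at about (230,232) in the scene zoom). I'll lower the tool and push along the warmer's sideways direction, yaw about -11°.

servo_tool --rows '[[[0, 0, 3, 0, 0, 0], [0, 0, 2.9, 0, 0, 0], [0, 0, 0, 0, 0, 0]]]'

```text
clock: 5.92
position: [0.525, 0.2935, 0.0925]
tool_rot: [-3.141, 0.001, 1.57]
force: [0.2, 0.8, 0.5]
grip_width: -0.0
```

servo_tool --rows '[[[-1, -0.2, 0, 0, 0, 0], [-1, -0.2, 0, 0, 0, 0], [-1, -0.2, 0, 0, 0, 0], [-0.5, -0.1, 0, 0, 0, 0], [-0.5, -0.1, 0, 0, 0, 0]]]'

```text
clock: 6.55
position: [0.5172, 0.2536, 0.0928]
tool_rot: [3.141, -0.0, 1.571]
force: [0.5, 1.8, 1.5]
grip_width: 0.0001
```

servo_tool --rows '[[[-0.5, -0.1, 0, 0, 0, 0], [-0.5, -0.1, 0, 0, 0, 0], [-0.2, 0, 0, 0, 0, 0], [0, 0, 0, 0, 0, 0]]]'

```text
clock: 7.05
position: [0.515, 0.2418, 0.0922]
tool_rot: [-3.141, 0.0, 1.571]
force: [-0.4, -0.0, -0.8]
grip_width: -0.0001
```

```bash
python3 -c "
from look import *
look('p2',[('scene',286,196,64,72),('side',156,130,64,72)])"
```

```text
7.15 [0.5150015  0.24215608 0.09226733] [-0.10519327  0.52807885 -0.50097773] -0.0002671273818933613
```

View pics/p2.png

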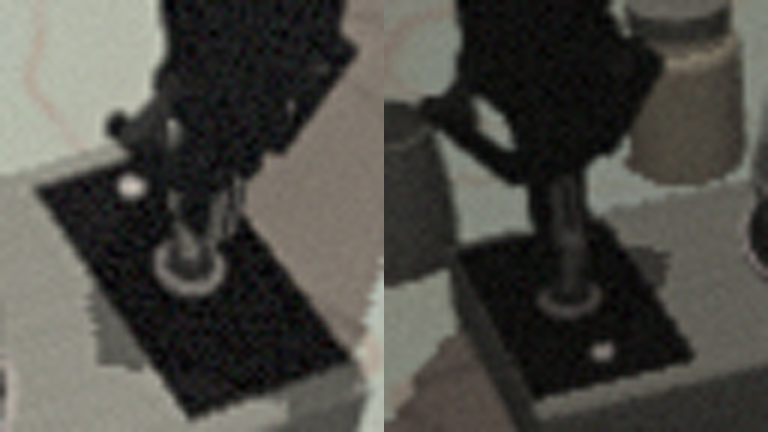

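The lever seems to be leaning towards the stud (scene zoom, around (178,200)). I'll back off and check everything.

servo_tool --rows '[[[2, 0.4, 0, 0, 0, 0], [2, 0.4, -1, 0, 0, 0], [0, 0, -5, 0, 0, 0], [0, 0, -5, 0, 0, 0], [0, 0, 0, 0, 0, 0]]]'

```text
clock: 7.78
position: [0.5244, 0.2841, 0.2061]
tool_rot: [3.136, -0.004, 1.571]
force: [0.1, -0.1, -0.5]
grip_width: -0.0002
```

servo_tool --rows '[[[0, 0, -3, 0, 0, 0], [0, 0, 0, 0, 0, 0], [0, 0, 0, 0, 0, 0]]]'

```text
clock: 8.15
position: [0.5227, 0.2824, 0.2315]
tool_rot: [-3.141, 0.0, 1.571]
force: [-0.5, -0.0, 0.5]
grip_width: -0.0
```

```bash
python3 -c "
from look import *
look('p3',[('scene',286,196,64,72),('side',156,130,64,72)])
look('e4',[('scene',196,120,64,72),('side',232,210,64,72)])
import numpy as np
s,d=pickle.load(open('f0.pkl','rb'))
im=[]
for n in('scene','side'):
    a=d[n]['image'];b=pickle.load(open(f'e4_{n}.pkl','rb'))[1]['image'];im.append(cv2.absdiff(a,b)*2)
    cv2.imwrite(f'pics/end_{n}.png',b[:,:,::-1])
cv2.imwrite('pics/diff.png',cv2.resize(np.hstack(im),(800,300)))
a=cv2.imread('pics/p3.png');b=cv2.imread('pics/e4.png');cv2.imwrite('pics/pe.png',cv2.resize(np.vstack([a,b]),None,fx=.66,fy=.66))"
```

```text
8.25 [0.52264232 0.28213409 0.23134604] [-0.47117513  0.08901231 -0.2674368 ] -9.505280039633165e-05
8.35 [0.52274656 0.28202141 0.23155089] [-0.30641174  0.43951003  0.00971994] -0.00015915336229374507
```

View pics/pe.png

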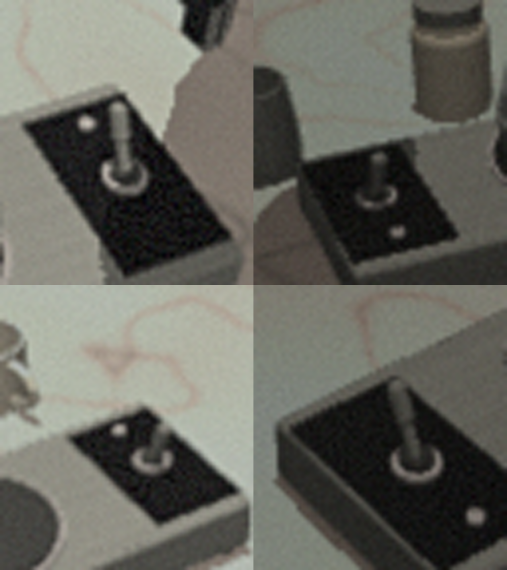

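View pics/diff.png

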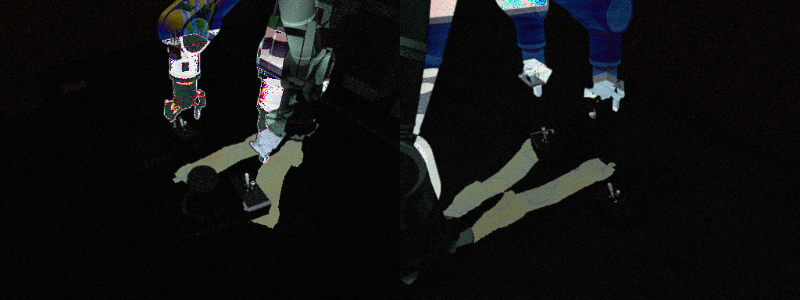

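```bash
python3 - <<'E'
import pickle;from h import *
s,d=pickle.load(open("f0.pkl","rb"));S,D=d["scene"],d["side"]
print(tri(ray(S,(316,223.5)),ray(D,(187.8,169.9))))
from workcell import bot
print(bot.job_done())
E
```

```text
(array([0.50906422, 0.21455621, 0.10447449]), [np.float64(0.00019753922990786748), np.float64(0.00019753922990789328)])
the job is handed in; nothing more can be done
None
```

Both switches are where the task wanted them, and I handed the job in; it gives no verdict, so this rests on my own checks. With the gripper shut, I pushed the empty warmer's lever over to off and checked that it had stayed. Only then did I push the pot warmer's lever over to on, along that warmer's own sideways direction. The arm then backed off and rose clear, at about 8.4 s of the 40 s allowed.

What the last checks showed:
- **Empty warmer:** the lever tip is about 19 mm to the off side of its pivot, against about 21 mm expected at the stop.
- **Pot warmer:** the lever tip is about 22 mm to the stud (on) side of its pivot, so also on its stop.
- **Pot, cup, jar and jug:** comparing pictures from before and after shows only the arm, its shadow and the two levers changed. I saw no shift in any of them.
- **Forces:** readings after each move stayed below about 2 N, and the robot touches nothing now.
- **Measurement error:** two-camera heights for the collars and studs came out 3–7 mm low. The sideways positions agreed better, and those were what the pushes relied on. No check failed.

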